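Stir the glazed beads in the pottery class

ROBOT

A 6-joint arm with a two-finger parallel gripper is mounted at the origin on the work surface. World frame = base frame: x ahead of the robot, y to its left, z up, the work surface at z = 0. Lengths are in m, angles in degrees, forces in N, time in s.
With the tool pointing down it reaches from about 0.35 to 0.85 m from the base axis. Payload 8.1 kg.
Tool frame: the origin (TCP) lies on the centre line of the jaws, within the pads' length; the fingertips stand bot.nose_length ahead of it and the grasp point (between the pads) lies 5 mm behind it (bot.nose_length is the distance from the TCP to the fingertips, in m); z points along the fingers, y is the line along which they close (so a half turn about z gives the same grasp; the last joint's range is limited). The gripper opens to 93 mm and grips with 3 to 60 N. Pads are 15 mm wide; open, the fingers measure 128 mm over their backs; the gripper's body (75 mm by 188 mm) begins 65 mm behind the grasp point.
Start: joints at [-77.315, 7.471, 85.268, -0, 87.261, -4.893], TCP at [0.181, -0.572, 0.233] pointing down, gripper open.
Joint ranges: [-169.43, 169.43], [-51.17, 129.36], [1.28, 143.12], [-76.62, 256.62], [0, 156.53], [-152.29, 152.29]. Speed limits (degrees/s): [136.94, 136.94, 159.86, 180, 180, 180].

INTERFACE

Orientations are given as a 3x3 rotation matrix whose columns are the frame's x, y, z axes.
In Python, from plant import bot gives the robot as it stands.
- The arm moves only by the tool apply_moves, never from a script. Its argument "increments" is a list of rows, each an object of numbers: "tx", "ty", "tz": the shift along the tool's x, y, z in mm; "rx", "ry", "rz": the turn, a rotation vector about the tool's x, y, z in rad. A call has 1 to 10 rows; each row shifts and turns the commanded pose from where the row before left it, along the tool's axes as they then stand; what a row does not reach is not made up. A row lasts 1/12 s, in which the tool goes at most 41.7 mm and 7.16 degrees, less where a joint would pass 70% of its speed; a pose out of reach is approached as far as the arm can. A call is refused whole if a number of a shift passes 41.7 or a number of a turn 0.125, either way. A call with a gripper value outside its range is refused whole. "hand" is the closure in counts, from 0 (fully open) to 255 (shut), set as the call begins (left out, the last holds). The fingers move at their own pace and stop on an object; "grip_force" is the grip in N (left out, the last holds). Time passes only in rows, so rows that do not move let the fingers close. It gives the time, the measured TCP pose, the force, the opening and the grip force at its end, in the units of the state.
- bot.observe(): the state, without advancing time (a new reading comes with each control period).
- bot.read_camera(name): name is "side" or "top"; returns the picture (480x640x3 uint8, blue, green, red); there is no depth.
- bot.calibration(name): a dict with "K" (3x3 intrinsics, pixels), "k1" (the pictures are not rectified: a ray, as slopes to the right and down, at radius r is drawn at 1 + k1 r^2 times it, then the intrinsics apply), "R" (3x3) and "t" (3): a world point X has camera coordinates R X + t. Camera axes: x right, y down, z forward; pixel columns grow to the right and rows downward; lengths in m; the calibration is good to about 2 mm. A picture is of the moment at which its call begins. calibration takes no time and is no camera call.
- bot.finish_job(): hands the job in; it is judged then, once.
Trained networks look in the newest picture that a camera, given by its name, has taken for a name from the list of things; names that differ only in an ending like _2 or _b are one class to them, and where a whole thing is asked for, a point or a joint stands for the part that bears it (a point fixed in the world has none). Each returns a list of dicts, best first, with "confidence" (0 to 1); they miss things now and then, are a little off and sometimes report something else, mostly with a low value. They report only what shows in the picture. A call takes as long as a camera call. They do not tell look-alikes from the thing itself.
- bot.recognise(camera, thing): "location" ([x, y, z] in m, in the coordinates of the camera as it stood for that picture, good to about 4 mm: the middle of the surface that is visible of it).
- bot.place_of(camera, thing): "location" ([x, y, z] in m, in the coordinates of the camera as it stood for that picture, good to about 4 mm: a listed point, or the origin of a listed thing).
The state is a dict: "time_s": time; "joints": joint angles; "qd": joint speeds; "tau": joint torques, N m; "tool_pos": TCP position; "orientation": TCP orientation; "wrist_force": force on the tool from outside, world axes, zero at the start; "moment": the same for the moment, N m; "gripper_width": finger opening in m; "finger_force": force on a finger pad.
Only numpy, scipy, OpenCV 4.12 (cv2) and the standard library are available. Lean on these libraries where they do the work, as an engineer would, in place of code of your own. Each camera call takes 0.05 s, during which the arm holds its last target. There are 200 camera calls.

TASK

Take the upright wooden stirrer with the blue foot, lower its foot among the beads in the terracotta bowl and, starting on the bowl's left side as the robot sees it, stir them at least twice all the way round, clockwise as seen from above, in circles nearly half as wide as the bowl, so that most beads end up in a different place and none leaves the bowl. Then stand the stirrer upright on the round blue disc and let go. Leave the dark tamper with the red foot where it stands.

Things in the scene. Friction and masses are not known exactly. Their poses are not given: they have to be found in the camera images.
- stirrer_grip (a point): Grip point of the stirrer: a loose wooden rod that stands upright by itself on the table. Pale round handle 20 mm across, blue round foot 34 mm across and 14 mm thick at its lower end (tapering to the handle by 20 mm), 165 mm tall in all, 0.1 to 0.16 kg. This point is on the axis of the handle, 120 mm above the underside of the foot and 45 mm below the top. z points up along the rod.
- stirrer_foot (a point): Centre of the underside of the stirrer's blue foot, 120 mm below stirrer_grip along the rod.
- bowl: The terracotta-red bowl that holds the beads, fixed to the table. Origin: centre of its underside, on the table. 60 mm tall, rim 180 mm across outside; flat round inner floor 8 mm above the table, about 148 mm across; walls 6 mm, slightly flared. Its x axis points away from the robot, y to the robot's left. (A green bowl of the same shape, empty, is a bystander; the two may change places.)
- bat_top (a point): Centre of the top of a round blue disc (a potter's bat) lying fixed on the table: 130 mm across, 10 mm thick; this point is 10 mm above the table.
- tamper_grip (a point): A bystander, not to be used: a loose dark wooden tamper with a red foot 40 mm across, standing upright, 100 mm tall, handle 26 mm across. This point is on its axis, 65 mm above the table. It stands near the stirrer (centres at least 130 mm apart); the two may change places.
- bead_1_center (a point): Centre of white bead 1 of five: a glazed ball 30 mm across, 30 g, rolls freely in the terracotta bowl. The five start in a loose ring about 43 mm from the bowl's middle; the middle is clear.
- bead_2_center (a point): Centre of orange bead 2 of five: a glazed ball 30 mm across, 30 g, rolls freely in the terracotta bowl. The five start in a loose ring about 43 mm from the bowl's middle; the middle is clear.
- bead_3_center (a point): Centre of white bead 3 of five: a glazed ball 30 mm across, 30 g, rolls freely in the terracotta bowl. The five start in a loose ring about 43 mm from the bowl's middle; the middle is clear.
- bead_4_center (a point): Centre of orange bead 4 of five: a glazed ball 30 mm across, 30 g, rolls freely in the terracotta bowl. The five start in a loose ring about 43 mm from the bowl's middle; the middle is clear.
- bead_5_center (a point): Centre of white bead 5 of five: a glazed ball 30 mm across, 30 g, rolls freely in the terracotta bowl. The five start in a loose ring about 43 mm from the bowl's middle; the middle is clear.
Mind the look-alikes: they are no part of the job. Leave any green or yellow look-alike of the part that bears bead_1_center alone.

How it is judged:
By the outcome, as a careful person would: the job done as asked, in the order asked, and still so for the second after the job is handed in, with the robot touching nothing.
It also fails if it takes over 64 s, if anything falls off the work surface, if the arm or the gripper's body presses on something with over 40 N, if the wrist force passes 120 N, or if a joint passes its speed limit or range.

## Working session

There is one attempt and no reset: what is moved stays moved. The work goes in short steps, Python scripts to look and compute and a tool call to move; the robot and the scene stay as the last step left them, time stands still between calls to the robot, and variables do not carry over. Pictures are saved under pics/ and viewed, at most 15 in all, crops included, and the job is handed in when it is done.

Besides the shell and the picture viewer there is one more tool, called as name(argument=value, ...) on one line, values as JSON. apply_moves: Moves the arm, as the interface text tells. Its arguments: {"type":"object","properties":{"increments":{"type":"array","items":{"type":"object","properties":{"tx":{"type":"number"},"ty":{"type":"number"},"tz":{"type":"number"},"rx":{"type":"number"},"ry":{"type":"number"},"rz":{"type":"number"}}}},"hand":{"type":"number"},"grip_force":{"type":"number"}},"required":["increments"]}

```bash
mkdir -p pics
cat > h.py <<'E'
import numpy as np,cv2
from plant import bot
np.set_printoptions(precision=4,suppress=True)
def world(cam,p):
    c=bot.calibration(cam); return np.array(c['R']).T@(np.array(p)-np.array(c['t']))
def ray(cam,u,v,z):
    c=bot.calibration(cam);K=np.array(c['K']);d=np.array([(u-K[0,2])/K[0,0],(v-K[1,2])/K[1,1]])
    s=d.copy()
    for _ in range(20): s=d/(1+c['k1']*(s@s))
    R=np.array(c['R']);o=-R.T@np.array(c['t']);r=R.T@np.array([s[0],s[1],1])
    return o+r*(z-o[2])/r[2]
def snap(cam,name):
    im=bot.read_camera(cam);cv2.imwrite(f'pics/{name}.png',im);return im
def loc(cam,things):
    for t in things:
        for d in bot.place_of(cam,t)[:5]: print(cam,t,round(d['confidence'],2),world(cam,d['location']))
E
python3 - <<'E'
from h import *
print(bot.nose_length); print(bot.observe())
for c in('top','side'):
    snap(c,c+'0'); loc(c,['stirrer_grip','stirrer_foot','bowl','bat_top','tamper_grip','bead_1_center'])
    k=bot.calibration(c); print(-np.array(k['R']).T@np.array(k['t']))
E
```

```text
0.014
{'time_s': 0.0, 'joints': array([-77.3132,   7.5126,  85.3274,   0.0005,  87.2607,  -4.8936]), 'qd': array([ 0.0414,  0.0173, -0.0116, -0.0525,  0.1395, -0.0811]), 'tau': array([ -0.0007, -55.9854, -49.1752,   0.0769,   0.0358,  -0.0002]), 'tool_pos': array([ 0.1811, -0.5715,  0.2316]), 'orientation': array([[ 0.9533,  0.302 , -0.0004],
       [ 0.302 , -0.9533,  0.0017],
       [ 0.0002, -0.0017, -1.    ]]), 'wrist_force': array([-0.2426, -0.1332,  0.4604]), 'moment': array([ 0.0141, -0.0294,  0.0153]), 'finger_force': 0.0, 'gripper_width': 0.09300644560024386}
top stirrer_grip 0.65 [ 0.4874 -0.3073  0.1187]
top stirrer_grip 0.51 [0.5013 0.3428 0.0222]
top stirrer_foot 0.84 [ 0.4934 -0.3065  0.0017]
top stirrer_foot 0.62 [0.4504 0.2821 0.0232]
top bowl 0.91 [0.4893 0.2995 0.0031]
top bowl 0.39 [ 0.4877 -0.3079  0.0042]
top bat_top 0.62 [ 0.6365 -0.2587  0.0096]
top tamper_grip 0.6 [ 0.4652 -0.1499  0.0649]
top bead_1_center 0.61 [0.6344 0.311  0.0137]
top bead_1_center 0.56 [0.6306 0.2327 0.0136]
top bead_1_center 0.42 [0.648  0.366  0.0117]
top bead_1_center 0.4 [0.5343 0.3023 0.0241]
[0.3861 0.0063 1.2892]
side stirrer_grip 0.56 [ 0.4918 -0.3086  0.1211]
side stirrer_foot 0.63 [ 0.493  -0.3072  0.0006]
side bat_top 0.58 [ 0.6363 -0.259   0.0128]
side tamper_grip 0.58 [ 0.4635 -0.1501  0.0652]
side bead_1_center 0.72 [0.6341 0.2361 0.0156]
side bead_1_center 0.68 [0.5378 0.3043 0.0276]
side bead_1_center 0.57 [0.6559 0.3733 0.0111]
side bead_1_center 0.52 [0.6385 0.3144 0.0157]
[0.1431 0.7303 0.6726]
```

View pics/top0.png

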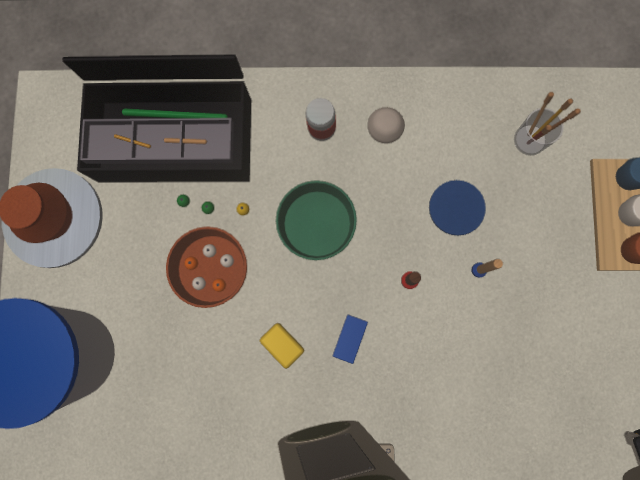

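View pics/side0.png

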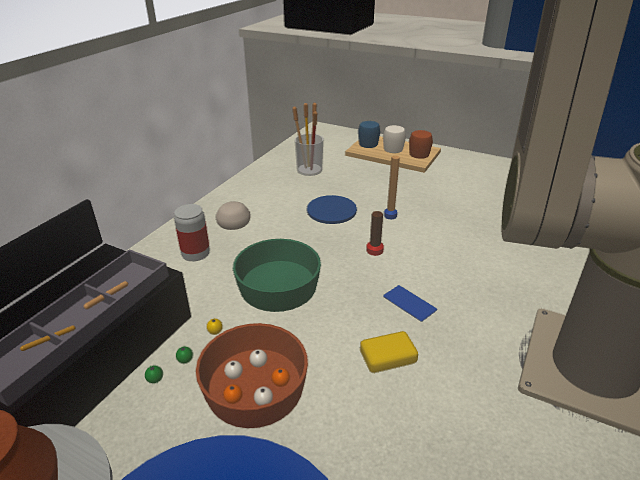

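The top view shows the stirrer at (482,268), the tamper at (411,280), the terracotta bowl with beads at (207,267) and the bat at (457,207). The side view agrees. I'll refine the positions next.

```bash
cat >> h.py <<'E'
def blob(im,lo,hi,box,minA=20):
    u0,u1,v0,v1=box;m=np.zeros(im.shape[:2],np.uint8)
    hsv=cv2.cvtColor(im,cv2.COLOR_BGR2HSV);m[v0:v1,u0:u1]=cv2.inRange(hsv,lo,hi)[v0:v1,u0:u1]
    cs,_=cv2.findContours(m,cv2.RETR_EXTERNAL,cv2.CHAIN_APPROX_NONE)
    return [c for c in cs if cv2.contourArea(c)>=minA]
def ring(cam,c,z):
    P=np.array([ray(cam,u,v,z)[:2] for u,v in cv2.convexHull(c)[:,0]])
    A=np.c_[2*P,np.ones(len(P))];s=np.linalg.lstsq(A,(P**2).sum(1),rcond=None)[0]
    return s[:2],np.sqrt(s[2]+s[:2]@s[:2])
def beads(im,cam='top',box=(165,250,225,310)):
    u0,u1,v0,v1=box;out=[]
    hsv=cv2.cvtColor(im,cv2.COLOR_BGR2HSV)
    for n,lo,hi in(('white',(0,0,120),(180,70,255)),('orange',(5,190,150),(20,255,255))):
        for c in blob(im,lo,hi,box,25):
            (u,v),r=cv2.minEnclosingCircle(c);print(n,(round(u),round(v)),round(r,1),ray(cam,u,v,.023)[:2])
E
python3 - <<'E'
from h import *
im=cv2.imread('pics/top0.png')
hsv=cv2.cvtColor(im,cv2.COLOR_BGR2HSV)
print('px',hsv[263,190],hsv[250,208],hsv[268,207],hsv[267,244],hsv[285,218])
for c in blob(im,(0,90,50),(14,255,255),(160,255,220,315),1000): print('bowl',ring('top',c,.06))
for c in blob(im,(100,100,40),(130,255,255),(420,495,170,245),1000): print('bat',ring('top',c,.01))
for c in blob(im,(100,120,40),(130,255,255),(465,490,255,285),20): print('foot',cv2.minEnclosingCircle(c),ring('top',c,.014))
beads(im)
s=cv2.imread('pics/side0.png')
for c in blob(s,(100,120,40),(130,255,255),(375,405,200,225),20): print('sfoot',cv2.minEnclosingCircle(c),ray('side',*cv2.minEnclosingCircle(c)[0],.009))
for c in blob(s,(100,100,40),(130,255,255),(300,362,190,228),300): print('sbat',ring('side',c,.01))
E
```

```text
px [  7 100  94] [165   8  66] [  8 156 132] [  8 150 129] [ 9 88 96]
bowl (array([0.4924, 0.3013]), np.float64(0.08882693323285872))
bat (array([ 0.6334, -0.2617]), np.float64(0.06297288674561105))
foot ((478.7257995605469, 269.69354248046875), 6.813843727111816) (array([ 0.4894, -0.3071]), np.float64(0.014927687492423276))
white (207, 267) 59.4 [0.4947 0.3074]
orange (217, 284) 4.6 [0.4553 0.2836]
orange (188, 262) 4.6 [0.5051 0.3498]
sfoot ((390.5, 211.5), 5.700977325439453) [ 0.4952 -0.3127  0.009 ]
sbat (array([ 0.6361, -0.2552]), np.float64(0.066072043814434))
```

apply_moves(increments=[{"tx":37.6,"ty":-15.8},{"tx":37.6,"ty":-15.8},{"tx":37.6,"ty":-15.8},{"tx":37.6,"ty":-15.8},{"tx":37.6,"ty":-15.8},{"tx":37.6,"ty":-15.8},{"tx":37.6,"ty":-15.8},{"tx":37.6,"ty":-15.8},{"tx":37.6,"ty":-15.8},{"tx":37.6,"ty":-15.8}], hand=0)

```text
schema error: expected keys tx, ty, tz, rx, ry, rz
```

apply_moves(increments=[{"rz":0.1},{"rz":0.1},{"rz":0.107},{},{}])

```text
schema error: expected keys tx, ty, tz, rx, ry, rz
```

apply_moves(increments=[{"tx":0,"ty":0,"tz":0,"rx":0,"ry":0,"rz":0.1},{"tx":0,"ty":0,"tz":0,"rx":0,"ry":0,"rz":0.1},{"tx":0,"ty":0,"tz":0,"rx":0,"ry":0,"rz":0.107},{"tx":0,"ty":0,"tz":0,"rx":0,"ry":0,"rz":0},{"tx":0,"ty":0,"tz":0,"rx":0,"ry":0,"rz":0}], hand=0)

```text
time_s: 1.12
tool_pos: [0.1812, -0.572, 0.2326]
orientation: [[1.0, 0.003, -0.0], [0.003, -1.0, 0.0], [-0.0, -0.0, -1.0]]
wrist_force: [0.4, -0.2, -0.3]
gripper_width: 0.093
finger_force: 0.0
```

apply_moves(increments=[{"tx":31.1,"ty":-26.4,"tz":0,"rx":0,"ry":0,"rz":0},{"tx":31.1,"ty":-26.4,"tz":0,"rx":0,"ry":0,"rz":0},{"tx":31.1,"ty":-26.4,"tz":0,"rx":0,"ry":0,"rz":0},{"tx":31.1,"ty":-26.4,"tz":0,"rx":0,"ry":0,"rz":0},{"tx":31.1,"ty":-26.4,"tz":0,"rx":0,"ry":0,"rz":0},{"tx":31.1,"ty":-26.4,"tz":0,"rx":0,"ry":0,"rz":0},{"tx":31.1,"ty":-26.4,"tz":0,"rx":0,"ry":0,"rz":0},{"tx":31.1,"ty":-26.4,"tz":0,"rx":0,"ry":0,"rz":0},{"tx":31.1,"ty":-26.4,"tz":0,"rx":0,"ry":0,"rz":0},{"tx":31.1,"ty":-26.4,"tz":0,"rx":0,"ry":0,"rz":0}])

```text
time_s: 1.95
tool_pos: [0.4936, -0.3065, 0.2329]
orientation: [[1.0, 0.004, 0.0], [0.004, -1.0, -0.0], [0.0, 0.0, -1.0]]
wrist_force: [0.1, -0.4, 1.5]
gripper_width: 0.0929
finger_force: 0.0
```

apply_moves(increments=[{"tx":0,"ty":0,"tz":0,"rx":0,"ry":0,"rz":0},{"tx":0,"ty":0,"tz":0,"rx":0,"ry":0,"rz":0},{"tx":0,"ty":0,"tz":0,"rx":0,"ry":0,"rz":0},{"tx":0,"ty":0,"tz":0,"rx":0,"ry":0,"rz":0}])

```text
time_s: 2.28
tool_pos: [0.4916, -0.3088, 0.2326]
orientation: [[1.0, 0.0, -0.0], [0.0, -1.0, -0.0], [-0.0, 0.0, -1.0]]
wrist_force: [-0.1, 0.5, -0.5]
gripper_width: 0.0933
finger_force: 0.0
```

apply_moves(increments=[{"tx":0,"ty":0,"tz":20,"rx":0,"ry":0,"rz":0},{"tx":0,"ty":0,"tz":20,"rx":0,"ry":0,"rz":0},{"tx":0,"ty":0,"tz":20,"rx":0,"ry":0,"rz":0},{"tx":0,"ty":0,"tz":20,"rx":0,"ry":0,"rz":0},{"tx":0,"ty":0,"tz":20,"rx":0,"ry":0,"rz":0},{"tx":0,"ty":0,"tz":17,"rx":0,"ry":0,"rz":0},{"tx":0,"ty":0,"tz":0,"rx":0,"ry":0,"rz":0},{"tx":0,"ty":0,"tz":0,"rx":0,"ry":0,"rz":0},{"tx":0,"ty":0,"tz":0,"rx":0,"ry":0,"rz":0}])

```text
time_s: 3.03
tool_pos: [0.4922, -0.3092, 0.1169]
orientation: [[1.0, -0.001, 0.001], [-0.001, -1.0, -0.001], [0.001, 0.001, -1.0]]
wrist_force: [-1.2, 0.0, 0.6]
gripper_width: 0.0928
finger_force: 0.0
```

Run:
```python
from h import *
im=snap('side','side1'); cv2.imwrite('pics/c1.png',cv2.resize(im[60:300,300:620],None,fx=2.4,fy=2.4))
loc('side',['stirrer_grip','stirrer_foot'])
t=cv2.imread('pics/top0.png');cv2.imwrite('pics/c1b.png',cv2.resize(t[220:315,160:255],None,fx=6,fy=6,interpolation=2))
```

```text
side stirrer_grip 0.67 [ 0.4938 -0.3096  0.118 ]
side stirrer_grip 0.46 [ 0.4957  0.3067 -0.0024]
side stirrer_foot 0.58 [ 0.4891 -0.3079 -0.0039]
```

View pics/c1.png

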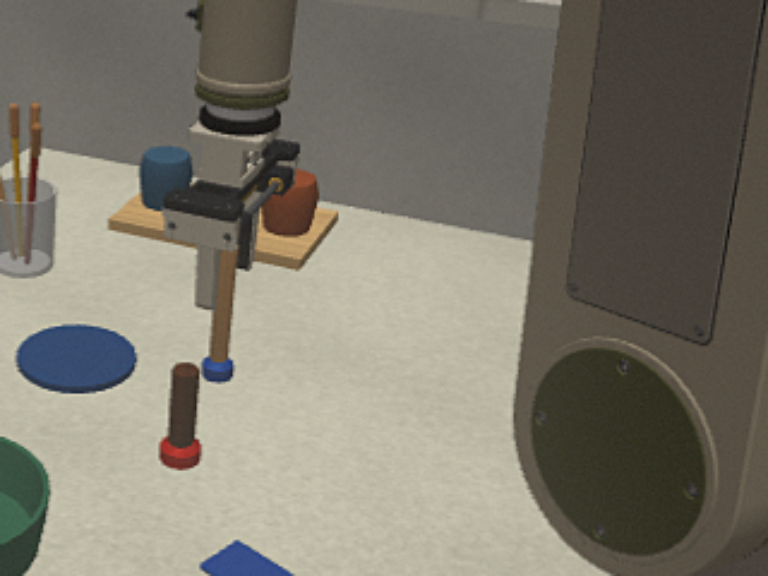

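View pics/c1b.png

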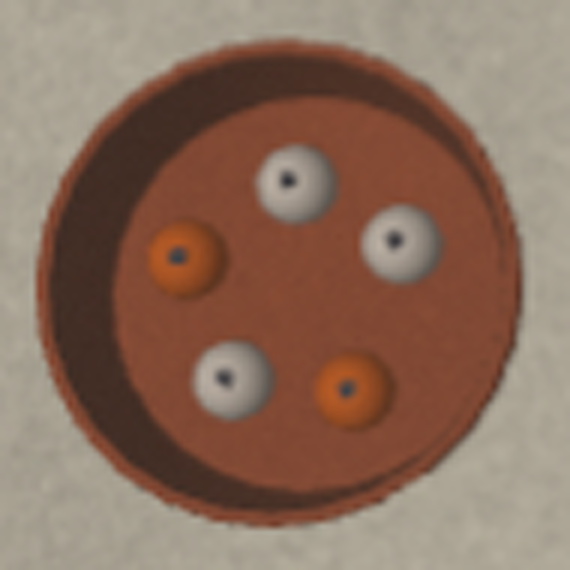

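The first crop shows the rod standing between the open fingers. In the second the beads are at (187,258), (232,380), (296,183), (402,243) and (353,390) in the 6x view, and the middle is clear. I'll close the gripper and lift.

apply_moves(increments=[{"tx":0,"ty":0,"tz":0,"rx":0,"ry":0,"rz":0},{"tx":0,"ty":0,"tz":0,"rx":0,"ry":0,"rz":0},{"tx":0,"ty":0,"tz":0,"rx":0,"ry":0,"rz":0},{"tx":0,"ty":0,"tz":0,"rx":0,"ry":0,"rz":0},{"tx":0,"ty":0,"tz":0,"rx":0,"ry":0,"rz":0},{"tx":0,"ty":0,"tz":0,"rx":0,"ry":0,"rz":0},{"tx":0,"ty":0,"tz":0,"rx":0,"ry":0,"rz":0},{"tx":0,"ty":0,"tz":0,"rx":0,"ry":0,"rz":0},{"tx":0,"ty":0,"tz":0,"rx":0,"ry":0,"rz":0},{"tx":0,"ty":0,"tz":0,"rx":0,"ry":0,"rz":0}], hand=255, grip_force=50)

```text
time_s: 4.02
tool_pos: [0.4923, -0.3081, 0.1156]
orientation: [[1.0, -0.0, -0.0], [-0.0, -1.0, 0.0], [-0.0, -0.0, -1.0]]
wrist_force: [0.2, 0.2, -0.7]
gripper_width: 0.0308
finger_force: 0.0
```

Run:
```python
from h import *
print(bot.observe()['gripper_width'],bot.observe()['tool_pos'])
c=np.array([.491,.301])
for u,v in((187,258),(232,380),(296,183),(402,243),(353,390)):
    p=ray('top',u/6+160,v/6+220,.023)[:2]-c; print(p,np.hypot(*p),np.degrees(np.arctan2(p[1],p[0])))
```

```text
0.030836386741690897 [ 0.4923 -0.3081  0.1156]
[0.0127 0.0427] 0.044562302326545115 73.3847040146714
[-0.0332  0.0242] 0.041049073535019666 143.87909683317326
[0.0412 0.0022] 0.04122090305592373 3.0407858879847325
[ 0.0184 -0.0386] 0.04277499570922522 -64.49589897926802
[-0.0368 -0.0215] 0.04267423946039678 -149.7031188940943
```

apply_moves(increments=[{"tx":0,"ty":0,"tz":0,"rx":0,"ry":0,"rz":0},{"tx":0,"ty":0,"tz":0,"rx":0,"ry":0,"rz":0},{"tx":0,"ty":0,"tz":0,"rx":0,"ry":0,"rz":0},{"tx":0,"ty":0,"tz":0,"rx":0,"ry":0,"rz":0},{"tx":0,"ty":0,"tz":0,"rx":0,"ry":0,"rz":0},{"tx":0,"ty":0,"tz":0,"rx":0,"ry":0,"rz":0}])

```text
time_s: 4.52
tool_pos: [0.4923, -0.308, 0.1156]
orientation: [[1.0, -0.0, -0.0], [-0.0, -1.0, 0.0], [-0.0, -0.0, -1.0]]
wrist_force: [0.1, -1.2, 0.2]
gripper_width: 0.0197
finger_force: 50.0
```

apply_moves(increments=[{"tx":0,"ty":0,"tz":-10,"rx":0,"ry":0,"rz":0},{"tx":0,"ty":0,"tz":-20,"rx":0,"ry":0,"rz":0},{"tx":0,"ty":0,"tz":-25,"rx":0,"ry":0,"rz":0},{"tx":0,"ty":0,"tz":-25,"rx":0,"ry":0,"rz":0},{"tx":0,"ty":0,"tz":-25,"rx":0,"ry":0,"rz":0},{"tx":0,"ty":0,"tz":-20,"rx":0,"ry":0,"rz":0},{"tx":0,"ty":0,"tz":-5,"rx":0,"ry":0,"rz":0},{"tx":0,"ty":0,"tz":0,"rx":0,"ry":0,"rz":0}])

```text
time_s: 5.18
tool_pos: [0.4933, -0.3088, 0.2483]
orientation: [[1.0, -0.0, 0.004], [-0.0, -1.0, -0.003], [0.004, 0.003, -1.0]]
wrist_force: [-0.0, -0.1, 0.4]
gripper_width: 0.0193
finger_force: 50.0
```

apply_moves(increments=[{"tx":0,"ty":-15,"tz":0,"rx":0,"ry":0,"rz":0},{"tx":0,"ty":-30,"tz":0,"rx":0,"ry":0,"rz":0},{"tx":0,"ty":-35,"tz":0,"rx":0,"ry":0,"rz":0},{"tx":0,"ty":-35,"tz":0,"rx":0,"ry":0,"rz":0},{"tx":0,"ty":-35,"tz":0,"rx":0,"ry":0,"rz":0},{"tx":0,"ty":-35,"tz":0,"rx":0,"ry":0,"rz":0},{"tx":0,"ty":-35,"tz":0,"rx":0,"ry":0,"rz":0},{"tx":0,"ty":-35,"tz":0,"rx":0,"ry":0,"rz":0},{"tx":0,"ty":-35,"tz":0,"rx":0,"ry":0,"rz":0},{"tx":0,"ty":-35,"tz":0,"rx":0,"ry":0,"rz":0}])

```text
time_s: 6.02
tool_pos: [0.4905, 0.0194, 0.2433]
orientation: [[1.0, -0.0, -0.003], [-0.0, -1.0, 0.0], [-0.003, -0.0, -1.0]]
wrist_force: [1.0, -1.3, -1.1]
gripper_width: 0.0192
finger_force: 50.0
```

apply_moves(increments=[{"tx":0,"ty":-35,"tz":0,"rx":0,"ry":0,"rz":0},{"tx":0,"ty":-35,"tz":0,"rx":0,"ry":0,"rz":0},{"tx":0,"ty":-35,"tz":0,"rx":0,"ry":0,"rz":0},{"tx":0,"ty":-35,"tz":0,"rx":0,"ry":0,"rz":0},{"tx":0,"ty":-35,"tz":0,"rx":0,"ry":0,"rz":0},{"tx":0,"ty":-35,"tz":0,"rx":0,"ry":0,"rz":0},{"tx":0,"ty":-30,"tz":0,"rx":0,"ry":0,"rz":0},{"tx":0,"ty":-25,"tz":0,"rx":0,"ry":0,"rz":0},{"tx":0,"ty":-15,"tz":0,"rx":0,"ry":0,"rz":0},{"tx":0,"ty":0,"tz":0,"rx":0,"ry":0,"rz":0}])

```text
time_s: 6.85
tool_pos: [0.4905, 0.2995, 0.2434]
orientation: [[1.0, 0.003, -0.003], [0.003, -1.0, -0.001], [-0.003, 0.001, -1.0]]
wrist_force: [0.3, 0.7, -1.6]
gripper_width: 0.0193
finger_force: 50.0
```

apply_moves(increments=[{"tx":0,"ty":0,"tz":0,"rx":0,"ry":0,"rz":0},{"tx":0,"ty":0,"tz":0,"rx":0,"ry":0,"rz":0},{"tx":0,"ty":0,"tz":0,"rx":0,"ry":0,"rz":0}])

```text
time_s: 7.1
tool_pos: [0.4924, 0.2957, 0.2452]
orientation: [[1.0, -0.001, -0.001], [-0.001, -1.0, -0.001], [-0.001, 0.001, -1.0]]
wrist_force: [0.6, -1.0, -0.6]
gripper_width: 0.0195
finger_force: 50.0
```

Run:
```python
from h import *
print(bot.observe()['tool_pos'])
im=snap('side','side2'); loc('side',['stirrer_grip','stirrer_foot']); 
im=snap('top','top2'); loc('top',['stirrer_foot','stirrer_grip'])
```

```text
[0.4924 0.2957 0.2452]
side stirrer_grip 0.56 [0.4921 0.2963 0.2476]
side stirrer_foot 0.92 [0.4915 0.2965 0.1284]
top stirrer_foot 0.61 [0.4913 0.2967 0.1315]
top stirrer_grip 0.33 [0.4557 0.3244 0.0246]
```

View pics/side2.png

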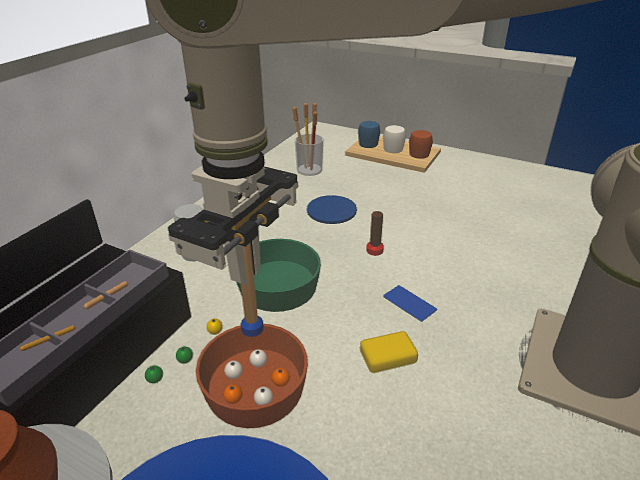

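The stirrer hangs vertical with its foot at (251,326), over the bowl. I'll lower it in the clear middle.

apply_moves(increments=[{"tx":-1,"ty":-5,"tz":0,"rx":0,"ry":0,"rz":0},{"tx":0,"ty":0,"tz":15,"rx":0,"ry":0,"rz":0},{"tx":0,"ty":0,"tz":20,"rx":0,"ry":0,"rz":0},{"tx":0,"ty":0,"tz":20,"rx":0,"ry":0,"rz":0},{"tx":0,"ty":0,"tz":20,"rx":0,"ry":0,"rz":0},{"tx":0,"ty":0,"tz":20,"rx":0,"ry":0,"rz":0},{"tx":0,"ty":0,"tz":15,"rx":0,"ry":0,"rz":0},{"tx":0,"ty":0,"tz":8,"rx":0,"ry":0,"rz":0},{"tx":0,"ty":0,"tz":0,"rx":0,"ry":0,"rz":0},{"tx":0,"ty":0,"tz":0,"rx":0,"ry":0,"rz":0}])

```text
time_s: 8.23
tool_pos: [0.4914, 0.3021, 0.1278]
orientation: [[1.0, -0.0, -0.0], [-0.0, -1.0, -0.0], [-0.0, 0.0, -1.0]]
wrist_force: [-0.7, -0.7, -0.7]
gripper_width: 0.0193
finger_force: 50.0
```

Run:
```python
from h import *
print(bot.observe()['tool_pos'],bot.observe()['wrist_force'])
im=snap('side','side3'); loc('side',['stirrer_foot']); loc('side',['bowl','bead_1_center'])
cv2.imwrite('pics/c3.png',cv2.resize(im[280:440,180:330],None,fx=3.5,fy=3.5))
# circle rows: angle a from +x toward +y, clockwise = decreasing; start left a=90
a=np.radians(90-12*np.arange(31));x=41*np.cos(a);y=41*np.sin(a)
print(np.c_[np.diff(x),-np.diff(y)].round(1).tolist())
```

```text
[0.4914 0.3021 0.1278] [-0.7455 -0.7084 -0.686 ]
side stirrer_foot 0.71 [0.491  0.3026 0.0115]
side bowl 0.57 [ 0.4969  0.3078 -0.0006]
side bowl 0.32 [0.4903 0.3023 0.1306]
side bead_1_center 0.83 [0.6484 0.37   0.0134]
side bead_1_center 0.77 [0.6357 0.3137 0.0143]
side bead_1_center 0.55 [0.5321 0.3051 0.0284]
[[8.5, 0.9], [8.2, 2.6], [7.4, 4.3], [6.4, 5.7], [5.0, 6.9], [3.5, 7.8], [1.8, 8.4], [0.0, 8.6], [-1.8, 8.4], [-3.5, 7.8], [-5.0, 6.9], [-6.4, 5.7], [-7.4, 4.3], [-8.2, 2.6], [-8.5, 0.9], [-8.5, -0.9], [-8.2, -2.6], [-7.4, -4.3], [-6.4, -5.7], [-5.0, -6.9], [-3.5, -7.8], [-1.8, -8.4], [0.0, -8.6], [1.8, -8.4], [3.5, -7.8], [5.0, -6.9], [6.4, -5.7], [7.4, -4.3], [8.2, -2.6], [8.5, -0.9]]
```

View pics/c3.png

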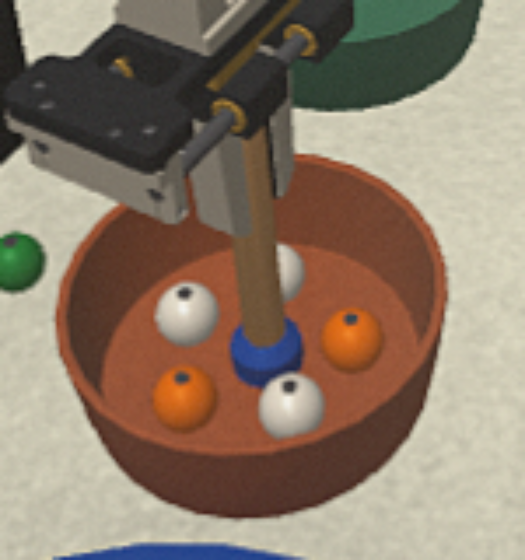

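The foot is in the middle at (265,350) in the crop, with all five beads around it. I'll move out to the left between two beads and start the circles.

apply_moves(increments=[{"tx":-2,"ty":-6,"tz":0,"rx":0,"ry":0,"rz":0},{"tx":-2,"ty":-6,"tz":0,"rx":0,"ry":0,"rz":0},{"tx":-2,"ty":-6,"tz":0,"rx":0,"ry":0,"rz":0},{"tx":-2,"ty":-6,"tz":0,"rx":0,"ry":0,"rz":0},{"tx":0,"ty":-5,"tz":0,"rx":0,"ry":0,"rz":0},{"tx":0,"ty":-5,"tz":0,"rx":0,"ry":0,"rz":0},{"tx":0,"ty":-5,"tz":0,"rx":0,"ry":0,"rz":0},{"tx":4,"ty":-1,"tz":0,"rx":0,"ry":0,"rz":0},{"tx":4,"ty":0,"tz":0,"rx":0,"ry":0,"rz":0}])

```text
time_s: 9.18
tool_pos: [0.4916, 0.3424, 0.1276]
orientation: [[1.0, 0.001, 0.0], [0.001, -1.0, -0.0], [0.0, 0.0, -1.0]]
wrist_force: [0.7, 0.5, -1.2]
gripper_width: 0.0195
finger_force: 50.0
```

apply_moves(increments=[{"tx":8.5,"ty":0.9,"tz":0,"rx":0,"ry":0,"rz":0},{"tx":8.2,"ty":2.6,"tz":0,"rx":0,"ry":0,"rz":0},{"tx":7.4,"ty":4.3,"tz":0,"rx":0,"ry":0,"rz":0},{"tx":6.4,"ty":5.7,"tz":0,"rx":0,"ry":0,"rz":0},{"tx":5.0,"ty":6.9,"tz":0,"rx":0,"ry":0,"rz":0},{"tx":3.5,"ty":7.8,"tz":0,"rx":0,"ry":0,"rz":0},{"tx":1.8,"ty":8.4,"tz":0,"rx":0,"ry":0,"rz":0},{"tx":0,"ty":8.6,"tz":0,"rx":0,"ry":0,"rz":0},{"tx":-1.8,"ty":8.4,"tz":0,"rx":0,"ry":0,"rz":0},{"tx":-3.5,"ty":7.8,"tz":0,"rx":0,"ry":0,"rz":0}])

```text
time_s: 10.02
tool_pos: [0.5254, 0.2804, 0.1273]
orientation: [[1.0, -0.0, -0.003], [-0.0, -1.0, 0.001], [-0.003, -0.001, -1.0]]
wrist_force: [-3.6, 1.6, 0.1]
gripper_width: 0.0194
finger_force: 50.0
```

Run:
```python
from h import *
o=bot.observe();print(o['tool_pos'],o['wrist_force'])
im=snap('side','side4'); loc('side',['stirrer_foot'])
cv2.imwrite('pics/c4.png',cv2.resize(im[280:440,180:330],None,fx=3.5,fy=3.5))
```

```text
[0.5254 0.2804 0.1273] [-3.6209  1.5776  0.1489]
side stirrer_foot 0.68 [0.5204 0.2786 0.0109]
```

View pics/c4.png

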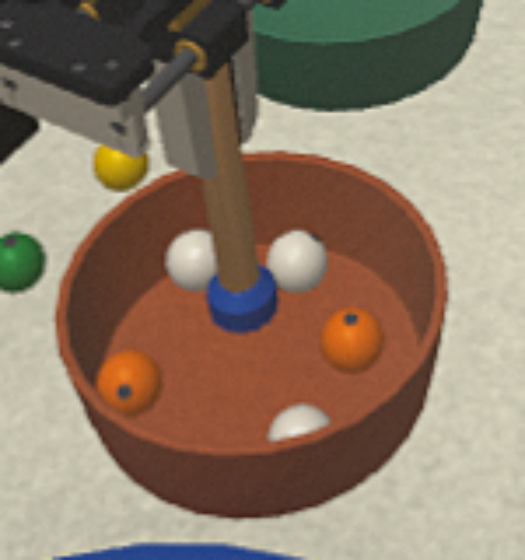

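The beads are being pushed and all are still inside. The foot is at (242,298) in the crop. I'll continue round.

apply_moves(increments=[{"tx":-5.0,"ty":6.9,"tz":0,"rx":0,"ry":0,"rz":0},{"tx":-6.4,"ty":5.7,"tz":0,"rx":0,"ry":0,"rz":0},{"tx":-7.4,"ty":4.3,"tz":0,"rx":0,"ry":0,"rz":0},{"tx":-8.2,"ty":2.6,"tz":0,"rx":0,"ry":0,"rz":0},{"tx":-8.5,"ty":0.9,"tz":0,"rx":0,"ry":0,"rz":0},{"tx":-8.5,"ty":-0.9,"tz":0,"rx":0,"ry":0,"rz":0},{"tx":-8.2,"ty":-2.6,"tz":0,"rx":0,"ry":0,"rz":0},{"tx":-7.4,"ty":-4.3,"tz":0,"rx":0,"ry":0,"rz":0},{"tx":-6.4,"ty":-5.7,"tz":0,"rx":0,"ry":0,"rz":0},{"tx":-5.0,"ty":-6.9,"tz":0,"rx":0,"ry":0,"rz":0}])

```text
time_s: 10.95
tool_pos: [0.4582, 0.2799, 0.1293]
orientation: [[1.0, -0.0, 0.007], [-0.0, -1.0, -0.001], [0.007, 0.001, -1.0]]
wrist_force: [9.5, -2.2, 1.6]
gripper_width: 0.0193
finger_force: 50.0
```

apply_moves(increments=[{"tx":-3.5,"ty":-7.8,"tz":0,"rx":0,"ry":0,"rz":0},{"tx":-1.8,"ty":-8.4,"tz":0,"rx":0,"ry":0,"rz":0},{"tx":0,"ty":-8.6,"tz":0,"rx":0,"ry":0,"rz":0},{"tx":1.8,"ty":-8.4,"tz":0,"rx":0,"ry":0,"rz":0},{"tx":3.5,"ty":-7.8,"tz":0,"rx":0,"ry":0,"rz":0},{"tx":5.0,"ty":-6.9,"tz":0,"rx":0,"ry":0,"rz":0},{"tx":6.4,"ty":-5.7,"tz":0,"rx":0,"ry":0,"rz":0},{"tx":7.4,"ty":-4.3,"tz":0,"rx":0,"ry":0,"rz":0},{"tx":8.2,"ty":-2.6,"tz":0,"rx":0,"ry":0,"rz":0},{"tx":8.5,"ty":-0.9,"tz":0,"rx":0,"ry":0,"rz":0}])

```text
time_s: 11.78
tool_pos: [0.4914, 0.3421, 0.1272]
orientation: [[1.0, 0.0, -0.001], [0.0, -1.0, -0.0], [-0.001, 0.0, -1.0]]
wrist_force: [0.7, 0.5, -0.4]
gripper_width: 0.0194
finger_force: 50.0
```

Run:
```python
from h import *
o=bot.observe();print(o['tool_pos'],o['wrist_force'])
im=snap('side','side5'); loc('side',['stirrer_foot','stirrer_grip'])
cv2.imwrite('pics/c5.png',cv2.resize(im[280:440,180:330],None,fx=3.5,fy=3.5))
```

```text
[0.4914 0.3421 0.1272] [ 0.6832  0.4979 -0.4212]
side stirrer_foot 0.64 [0.4996 0.3452 0.0094]
side stirrer_grip 0.84 [0.4917 0.3413 0.1302]
```

View pics/c5.png

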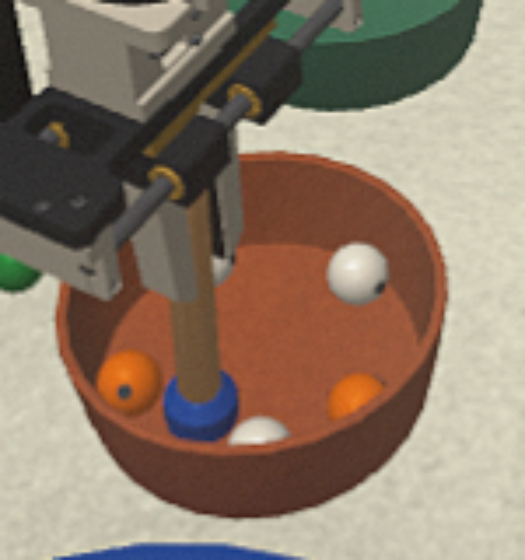

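All five beads are still inside and lap one is done. The rod has tilted slightly, with the foot about 8 mm ahead of the grip. I'll offset a little and go on with a firmer grip.

apply_moves(increments=[{"tx":6.5,"ty":1.9,"tz":0,"rx":0,"ry":0,"rz":0},{"tx":6.2,"ty":3.6,"tz":0,"rx":0,"ry":0,"rz":0},{"tx":7.4,"ty":4.3,"tz":0,"rx":0,"ry":0,"rz":0},{"tx":6.4,"ty":5.7,"tz":0,"rx":0,"ry":0,"rz":0},{"tx":5.0,"ty":6.9,"tz":0,"rx":0,"ry":0,"rz":0},{"tx":3.5,"ty":7.8,"tz":0,"rx":0,"ry":0,"rz":0},{"tx":1.8,"ty":8.4,"tz":0,"rx":0,"ry":0,"rz":0},{"tx":0,"ty":8.6,"tz":0,"rx":0,"ry":0,"rz":0},{"tx":-1.8,"ty":8.4,"tz":0,"rx":0,"ry":0,"rz":0},{"tx":-3.5,"ty":7.8,"tz":0,"rx":0,"ry":0,"rz":0}], grip_force=60)

```text
time_s: 12.77
tool_pos: [0.5209, 0.2807, 0.1278]
orientation: [[1.0, 0.0, -0.004], [0.0, -1.0, 0.005], [-0.004, -0.005, -1.0]]
wrist_force: [-10.9, 10.9, 1.6]
gripper_width: 0.0193
finger_force: 60.0
```

apply_moves(increments=[{"tx":-5.0,"ty":6.9,"tz":0,"rx":0,"ry":0,"rz":0},{"tx":-6.4,"ty":5.7,"tz":0,"rx":0,"ry":0,"rz":0},{"tx":-7.4,"ty":4.3,"tz":0,"rx":0,"ry":0,"rz":0},{"tx":-8.2,"ty":2.6,"tz":0,"rx":0,"ry":0,"rz":0},{"tx":-8.5,"ty":0.9,"tz":0,"rx":0,"ry":0,"rz":0},{"tx":-8.5,"ty":-0.9,"tz":0,"rx":0,"ry":0,"rz":0},{"tx":-8.2,"ty":-2.6,"tz":0,"rx":0,"ry":0,"rz":0},{"tx":-7.4,"ty":-4.3,"tz":0,"rx":0,"ry":0,"rz":0},{"tx":-6.4,"ty":-5.7,"tz":0,"rx":0,"ry":0,"rz":0},{"tx":-5.0,"ty":-6.9,"tz":0,"rx":0,"ry":0,"rz":0}])

```text
time_s: 13.6
tool_pos: [0.4539, 0.2802, 0.1302]
orientation: [[1.0, -0.0, 0.007], [-0.0, -1.0, 0.004], [0.007, -0.004, -1.0]]
wrist_force: [0.2, 1.0, -0.5]
gripper_width: 0.0194
finger_force: 60.0
```

Run:
```python
from h import *
o=bot.observe();print(o['time_s'],o['tool_pos'],o['wrist_force'])
im=snap('side','side6'); loc('side',['stirrer_foot','stirrer_grip'])
loc('side',['bead_1_center'])
```

```text
13.6 [0.4539 0.2802 0.1302] [ 0.1951  0.9896 -0.5164]
side stirrer_foot 0.57 [0.4686 0.2809 0.0168]
side stirrer_grip 0.82 [0.4576 0.2792 0.1301]
side bead_1_center 0.75 [0.6394 0.3139 0.0121]
side bead_1_center 0.75 [0.6525 0.3738 0.0144]
side bead_1_center 0.66 [0.6341 0.2322 0.0164]
side bead_1_center 0.47 [0.5324 0.2533 0.029 ]
```

apply_moves(increments=[{"tx":-3.5,"ty":-7.8,"tz":0.1,"rx":0,"ry":-0.0225,"rz":0},{"tx":-1.8,"ty":-8.4,"tz":0.1,"rx":0,"ry":-0.0225,"rz":0},{"tx":0,"ty":-8.6,"tz":0,"rx":0,"ry":-0.0225,"rz":0},{"tx":1.8,"ty":-8.4,"tz":-0.2,"rx":0,"ry":-0.0225,"rz":0},{"tx":3.5,"ty":-7.8,"tz":-0.3,"rx":0,"ry":0,"rz":0},{"tx":5.0,"ty":-6.9,"tz":-0.5,"rx":0,"ry":0,"rz":0},{"tx":6.4,"ty":-5.7,"tz":-0.6,"rx":0,"ry":0,"rz":0},{"tx":7.4,"ty":-4.3,"tz":-0.7,"rx":0,"ry":0,"rz":0},{"tx":9.2,"ty":-3.6,"tz":-0.8,"rx":0,"ry":0,"rz":0},{"tx":9.5,"ty":-1.9,"tz":-0.9,"rx":0,"ry":0,"rz":0}])

```text
time_s: 14.63
tool_pos: [0.49, 0.341, 0.1272]
orientation: [[0.996, -0.001, -0.091], [-0.001, -1.0, -0.002], [-0.091, 0.002, -0.996]]
wrist_force: [-0.1, -0.1, -1.5]
gripper_width: 0.0198
finger_force: 60.0
```

Run:
```python
from h import *
o=bot.observe();print(o['time_s'],o['tool_pos'],o['wrist_force'])
im=snap('side','side7'); loc('side',['stirrer_foot','stirrer_grip'])
snap('top','top7'); loc('top',['stirrer_foot'])
cv2.imwrite('pics/c7.png',cv2.resize(im[230:440,160:350],None,fx=2.8,fy=2.8))
```

```text
14.6333 [0.49   0.341  0.1272] [-0.1132 -0.0755 -1.4881]
side stirrer_foot 0.58 [0.5012 0.3403 0.0113]
side stirrer_grip 0.84 [0.4959 0.341  0.1299]
top stirrer_foot 0.51 [0.4986 0.3424 0.0158]
```

View pics/c7.png

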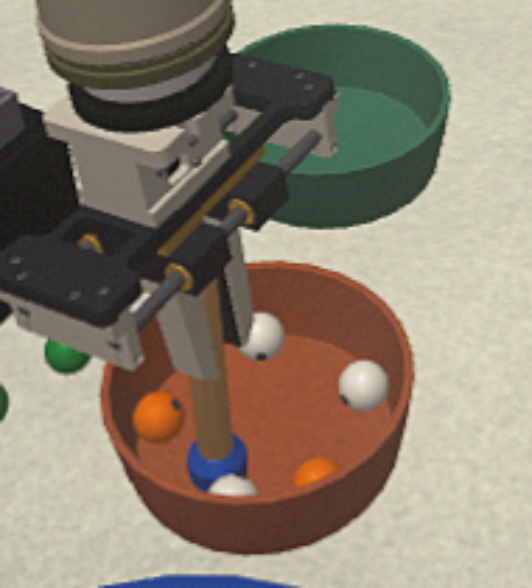

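All five beads are in the bowl and have moved. The foot still leads by a few mm, so I'll straighten a bit more and do a third, insurance lap.

apply_moves(increments=[{"tx":7.5,"ty":0.9,"tz":-0.8,"rx":0,"ry":-0.0125,"rz":0},{"tx":7.2,"ty":2.6,"tz":-0.8,"rx":0,"ry":-0.0125,"rz":0},{"tx":6.4,"ty":4.3,"tz":-0.8,"rx":0,"ry":-0.0125,"rz":0},{"tx":6.4,"ty":5.7,"tz":-0.8,"rx":0,"ry":-0.0125,"rz":0},{"tx":5.0,"ty":6.9,"tz":-0.7,"rx":0,"ry":0,"rz":0},{"tx":3.5,"ty":7.8,"tz":-0.5,"rx":0,"ry":0,"rz":0},{"tx":1.8,"ty":8.4,"tz":-0.2,"rx":0,"ry":0,"rz":0},{"tx":0,"ty":8.6,"tz":0,"rx":0,"ry":0,"rz":0},{"tx":-1.8,"ty":8.4,"tz":0.2,"rx":0,"ry":0,"rz":0},{"tx":-3.5,"ty":7.8,"tz":0.5,"rx":0,"ry":0,"rz":0}])

```text
time_s: 15.72
tool_pos: [0.5226, 0.2804, 0.1281]
orientation: [[0.99, -0.001, -0.139], [-0.0, -1.0, 0.002], [-0.139, -0.002, -0.99]]
wrist_force: [-3.4, 13.6, 0.5]
gripper_width: 0.0194
finger_force: 60.1
```

apply_moves(increments=[{"tx":-5.0,"ty":6.9,"tz":0.7,"rx":0,"ry":0,"rz":0},{"tx":-6.4,"ty":5.7,"tz":0.9,"rx":0,"ry":0,"rz":0},{"tx":-7.4,"ty":4.3,"tz":1.0,"rx":0,"ry":0,"rz":0},{"tx":-8.2,"ty":2.6,"tz":1.1,"rx":0,"ry":0,"rz":0},{"tx":-8.5,"ty":0.9,"tz":1.2,"rx":0,"ry":0,"rz":0},{"tx":-8.5,"ty":-0.9,"tz":1.2,"rx":0,"ry":0,"rz":0},{"tx":-8.2,"ty":-2.6,"tz":1.1,"rx":0,"ry":0,"rz":0},{"tx":-7.4,"ty":-4.3,"tz":1.0,"rx":0,"ry":0,"rz":0},{"tx":-6.4,"ty":-5.7,"tz":0.9,"rx":0,"ry":0,"rz":0},{"tx":-5.0,"ty":-6.9,"tz":0.7,"rx":0,"ry":0,"rz":0}])

```text
time_s: 16.55
tool_pos: [0.4528, 0.2813, 0.1299]
orientation: [[0.991, -0.001, -0.132], [-0.001, -1.0, 0.003], [-0.132, -0.003, -0.991]]
wrist_force: [6.5, 2.1, -0.9]
gripper_width: 0.0195
finger_force: 59.9
```

Run:
```python
from h import *
o=bot.observe();print(o['time_s'],o['tool_pos'],o['wrist_force'])
im=snap('side','side8'); loc('side',['stirrer_foot','stirrer_grip'])
snap('top','top8'); loc('top',['stirrer_foot'])
```

```text
16.55 [0.4528 0.2813 0.1299] [ 6.4989  2.1114 -0.8633]
side stirrer_foot 0.96 [0.4726 0.2822 0.0133]
side stirrer_grip 0.76 [0.465  0.2804 0.1315]
top stirrer_foot 0.52 [0.4664 0.2848 0.0143]
```

apply_moves(increments=[{"tx":-7.0,"ty":-7.8,"tz":1.0,"rx":0,"ry":0,"rz":0},{"tx":-5.5,"ty":-8.4,"tz":0.8,"rx":0,"ry":0,"rz":0},{"tx":-2,"ty":-8.6,"tz":0.3,"rx":0,"ry":0,"rz":0},{"tx":1.8,"ty":-8.4,"tz":-0.2,"rx":0,"ry":0,"rz":0},{"tx":3.5,"ty":-7.8,"tz":-0.5,"rx":0,"ry":0,"rz":0},{"tx":5.0,"ty":-6.9,"tz":-0.7,"rx":0,"ry":0,"rz":0},{"tx":6.4,"ty":-5.7,"tz":-0.9,"rx":0,"ry":0,"rz":0},{"tx":7.4,"ty":-4.3,"tz":-1.0,"rx":0,"ry":0,"rz":0},{"tx":8.2,"ty":-2.6,"tz":-1.1,"rx":0,"ry":0,"rz":0},{"tx":8.5,"ty":-0.9,"tz":-1.2,"rx":0,"ry":0,"rz":0}])

```text
time_s: 17.63
tool_pos: [0.4768, 0.3396, 0.127]
orientation: [[0.99, -0.0, -0.142], [-0.001, -1.0, -0.006], [-0.142, 0.006, -0.99]]
wrist_force: [0.6, -10.0, -0.2]
gripper_width: 0.0193
finger_force: 60.3
```

apply_moves(increments=[{"tx":8.5,"ty":0.9,"tz":-1.2,"rx":0,"ry":0,"rz":0},{"tx":8.2,"ty":2.6,"tz":-1.1,"rx":0,"ry":0,"rz":0},{"tx":7.4,"ty":4.3,"tz":-1.0,"rx":0,"ry":0,"rz":0},{"tx":0,"ty":0,"tz":0,"rx":0,"ry":0,"rz":0},{"tx":0,"ty":0,"tz":0,"rx":0,"ry":0,"rz":0}])

```text
time_s: 18.05
tool_pos: [0.5016, 0.3339, 0.1277]
orientation: [[0.99, -0.001, -0.14], [-0.001, -1.0, 0.0], [-0.14, -0.0, -0.99]]
wrist_force: [0.3, -0.9, -1.0]
gripper_width: 0.0191
finger_force: 59.9
```

Run:
```python
from h import *
o=bot.observe();print(o['time_s'],o['tool_pos'],o['wrist_force'])
for i in range(2):
    im=snap('side','side9'); loc('side',['stirrer_foot','stirrer_grip'])
    t=snap('top','top9'); loc('top',['stirrer_foot'])
cv2.imwrite('pics/c9.png',np.hstack([cv2.resize(im[240:440,170:330],(400,500)),cv2.resize(t[220:315,160:255],(400,500))]))
```

```text
18.05 [0.5016 0.3339 0.1277] [ 0.2937 -0.9432 -1.0443]
side stirrer_foot 0.84 [0.5245 0.3349 0.0109]
side stirrer_grip 0.92 [0.5139 0.3328 0.1327]
top stirrer_foot 0.56 [0.5188 0.3333 0.0145]
side stirrer_foot 0.96 [0.5231 0.3336 0.0109]
side stirrer_grip 0.58 [0.5125 0.3351 0.1324]
top stirrer_foot 0.43 [0.5187 0.3323 0.0159]
```

View pics/c9.png

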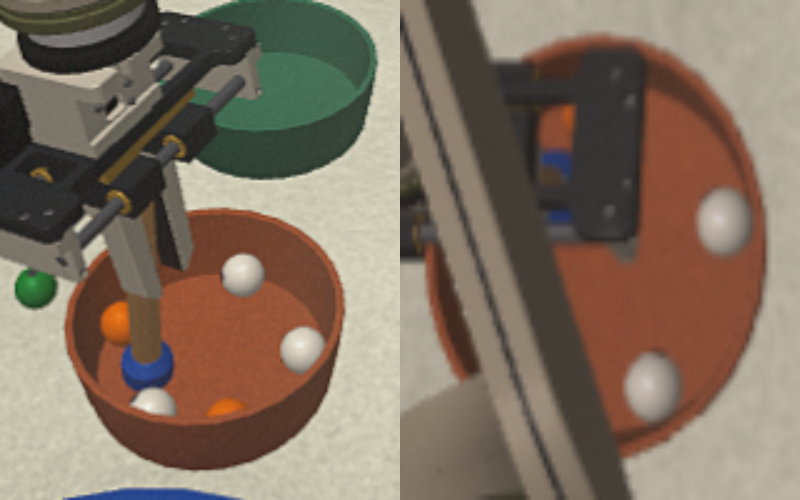

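Stirring is done at nearly three laps, with all five beads in the bowl and moved. The rod has crept toward the pad edge, so I'm lifting gently now.

apply_moves(increments=[{"tx":-0.7,"ty":0,"tz":-5,"rx":0,"ry":0,"rz":0},{"tx":-1.4,"ty":0,"tz":-9.9,"rx":0,"ry":0,"rz":0},{"tx":-1.7,"ty":0,"tz":-12,"rx":0,"ry":0,"rz":0},{"tx":-2.1,"ty":0,"tz":-15,"rx":0,"ry":0,"rz":0},{"tx":-2.1,"ty":0,"tz":-15,"rx":0,"ry":0,"rz":0},{"tx":-2.1,"ty":0,"tz":-15,"rx":0,"ry":0,"rz":0},{"tx":-2.1,"ty":0,"tz":-15,"rx":0,"ry":0,"rz":0},{"tx":-1.7,"ty":0,"tz":-12,"rx":0,"ry":0,"rz":0},{"tx":-1.4,"ty":0,"tz":-10,"rx":0,"ry":0,"rz":0},{"tx":-0.7,"ty":0,"tz":-5,"rx":0,"ry":0,"rz":0}])

```text
time_s: 19.38
tool_pos: [0.5023, 0.3345, 0.2454]
orientation: [[0.991, -0.0, -0.137], [-0.0, -1.0, 0.001], [-0.137, -0.001, -0.991]]
wrist_force: [0.2, -0.2, -1.1]
gripper_width: 0.0191
finger_force: 59.9
```

apply_moves(increments=[{"tx":0,"ty":0,"tz":0,"rx":0,"ry":-0.02,"rz":0},{"tx":0,"ty":0,"tz":0,"rx":0,"ry":-0.02,"rz":0},{"tx":0,"ty":0,"tz":0,"rx":0,"ry":-0.02,"rz":0},{"tx":0,"ty":0,"tz":0,"rx":0,"ry":-0.02,"rz":0},{"tx":0,"ty":0,"tz":0,"rx":0,"ry":0,"rz":0},{"tx":0,"ty":0,"tz":0,"rx":0,"ry":0,"rz":0},{"tx":0,"ty":0,"tz":0,"rx":0,"ry":0,"rz":0}])

```text
time_s: 19.97
tool_pos: [0.5015, 0.334, 0.2421]
orientation: [[0.976, -0.0, -0.219], [-0.0, -1.0, -0.0], [-0.219, 0.0, -0.976]]
wrist_force: [0.1, 0.5, -0.2]
gripper_width: 0.0191
finger_force: 59.9
```

```bash
cat >> h.py <<'E'
def rod(im,cam,lo,hi,zf,box):
    pass
E
python3 - <<'E'
from h import *
o=bot.observe();print(o['time_s'],o['tool_pos'],o['wrist_force']);print(o['orientation'])
for i in range(3):
    im=snap('side','side10'); loc('side',['stirrer_foot','stirrer_grip'])
    t=snap('top','top10'); loc('top',['stirrer_foot'])
E
```

```text
19.9667 [0.5015 0.334  0.2421] [ 0.1297  0.4842 -0.2385]
[[ 0.9757 -0.0004 -0.2191]
 [-0.0005 -1.     -0.0003]
 [-0.2191  0.0004 -0.9757]]
side stirrer_foot 0.64 [0.5139 0.3324 0.1256]
side stirrer_grip 0.81 [0.5159 0.3341 0.246 ]
side stirrer_grip 0.52 [ 0.466  -0.1522  0.0686]
side stirrer_grip 0.15 [0.5559 0.3153 0.0223]
top stirrer_foot 0.48 [0.5145 0.3337 0.1263]
side stirrer_foot 0.87 [0.513  0.3328 0.1229]
side stirrer_grip 0.8 [0.5139 0.3339 0.2437]
top stirrer_foot 0.55 [0.5157 0.3333 0.1273]
side stirrer_foot 0.74 [0.515  0.3327 0.1263]
side stirrer_grip 0.59 [0.5141 0.3307 0.2467]
side stirrer_grip 0.48 [ 0.4969  0.3069 -0.0018]
top stirrer_foot 0.69 [ 0.6353 -0.2616  0.0116]
top stirrer_foot 0.39 [0.5119 0.3331 0.1278]
```

View pics/side10.png

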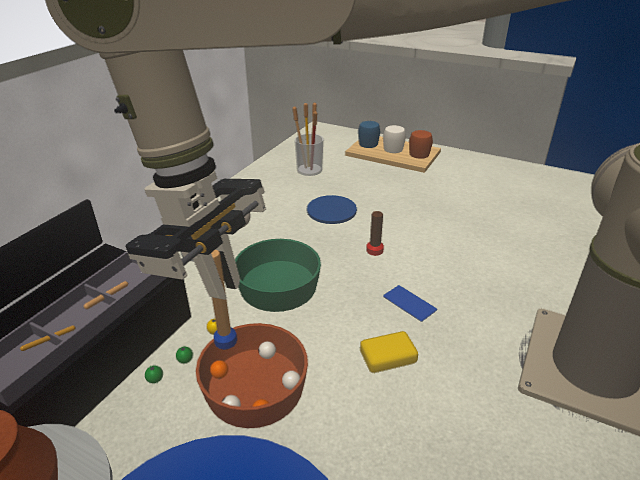

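The rod is now vertical, with its foot at (225,338) and all five beads in the bowl. Next I'll carry it to the bat.

apply_moves(increments=[{"tx":2,"ty":10,"tz":-0.4,"rx":0,"ry":0,"rz":0},{"tx":4,"ty":20,"tz":-0.9,"rx":0,"ry":0,"rz":0},{"tx":5.6,"ty":28,"tz":-1.25,"rx":0,"ry":0,"rz":0},{"tx":5.6,"ty":28,"tz":-1.25,"rx":0,"ry":0,"rz":0},{"tx":5.6,"ty":28,"tz":-1.25,"rx":0,"ry":0,"rz":0},{"tx":5.6,"ty":28,"tz":-1.25,"rx":0,"ry":0,"rz":0},{"tx":5.6,"ty":28,"tz":-1.25,"rx":0,"ry":0,"rz":0},{"tx":5.6,"ty":28,"tz":-1.25,"rx":0,"ry":0,"rz":0},{"tx":5.6,"ty":28,"tz":-1.25,"rx":0,"ry":0,"rz":0},{"tx":5.6,"ty":28,"tz":-1.25,"rx":0,"ry":0,"rz":0}])

```text
time_s: 21.55
tool_pos: [0.5536, 0.078, 0.2429]
orientation: [[0.976, -0.0, -0.218], [-0.0, -1.0, -0.0], [-0.218, 0.0, -0.976]]
wrist_force: [0.2, -0.0, -1.5]
gripper_width: 0.0192
finger_force: 59.9
```

apply_moves(increments=[{"tx":5.6,"ty":28,"tz":-1.25,"rx":0,"ry":0,"rz":0},{"tx":5.6,"ty":28,"tz":-1.25,"rx":0,"ry":0,"rz":0},{"tx":5.6,"ty":28,"tz":-1.25,"rx":0,"ry":0,"rz":0},{"tx":5.6,"ty":28,"tz":-1.25,"rx":0,"ry":0,"rz":0},{"tx":5.6,"ty":28,"tz":-1.25,"rx":0,"ry":0,"rz":0},{"tx":5.6,"ty":28,"tz":-1.25,"rx":0,"ry":0,"rz":0},{"tx":5.6,"ty":28,"tz":-1.25,"rx":0,"ry":0,"rz":0},{"tx":5.6,"ty":28,"tz":-1.25,"rx":0,"ry":0,"rz":0},{"tx":5.6,"ty":28,"tz":-1.25,"rx":0,"ry":0,"rz":0},{"tx":5.6,"ty":28,"tz":-1.25,"rx":0,"ry":0,"rz":0}])

```text
time_s: 22.38
tool_pos: [0.6105, -0.202, 0.2427]
orientation: [[0.976, -0.001, -0.218], [-0.001, -1.0, 0.0], [-0.218, -0.0, -0.976]]
wrist_force: [0.2, 0.8, -1.0]
gripper_width: 0.0189
finger_force: 59.9
```

apply_moves(increments=[{"tx":4.9,"ty":25,"tz":-1.2,"rx":0,"ry":0,"rz":0},{"tx":3.9,"ty":20,"tz":-0.9,"rx":0,"ry":0,"rz":0},{"tx":2.5,"ty":13,"tz":-0.6,"rx":0,"ry":0,"rz":0},{"tx":0,"ty":0,"tz":0,"rx":0,"ry":0,"rz":0},{"tx":0,"ty":0,"tz":0,"rx":0,"ry":0,"rz":0},{"tx":0,"ty":0,"tz":0,"rx":0,"ry":0,"rz":0},{"tx":0,"ty":0,"tz":0,"rx":0,"ry":0,"rz":0}])

```text
time_s: 22.97
tool_pos: [0.6224, -0.2568, 0.2431]
orientation: [[0.976, 0.001, -0.218], [0.001, -1.0, 0.0], [-0.218, -0.0, -0.976]]
wrist_force: [0.5, 0.8, -0.0]
gripper_width: 0.0191
finger_force: 59.9
```

Run:
```python
from h import *
o=bot.observe();print(o['time_s'],o['tool_pos'],o['wrist_force']);print(o['orientation'])
for i in range(4):
    im=snap('side','side11'); loc('side',['stirrer_foot','stirrer_grip'])
    t=snap('top','top11'); loc('top',['stirrer_foot','stirrer_grip','bat_top'])
```

```text
22.9667 [ 0.6224 -0.2568  0.2431] [ 0.453   0.7669 -0.0117]
[[ 0.9759  0.0009 -0.2182]
 [ 0.0009 -1.      0.0001]
 [-0.2182 -0.0003 -0.9759]]
side stirrer_foot 0.56 [ 0.6387 -0.2565  0.1249]
side stirrer_grip 0.83 [ 0.6355 -0.2561  0.2462]
top stirrer_foot 0.35 [0.4884 0.2991 0.0017]
side stirrer_foot 0.88 [ 0.6337 -0.2593  0.1254]
side stirrer_foot 0.6 [ 0.4677 -0.15    0.0672]
side stirrer_grip 0.78 [ 0.6368 -0.2565  0.2458]
side stirrer_foot 0.83 [ 0.6347 -0.2597  0.1261]
side stirrer_foot 0.64 [0.558  0.3147 0.0196]
side stirrer_grip 0.78 [ 0.634  -0.2611  0.2445]
side stirrer_foot 0.86 [ 0.6396 -0.2598  0.1255]
side stirrer_foot 0.5 [ 0.6356 -0.2592  0.0128]
side stirrer_foot 0.46 [0.4339 0.283  0.0252]
side stirrer_grip 0.63 [ 0.6336 -0.261   0.2489]
top stirrer_foot 0.52 [0.55   0.3131 0.0217]
```

apply_moves(increments=[{"tx":3.3,"ty":0,"tz":14.6,"rx":0,"ry":0,"rz":0},{"tx":3.3,"ty":0,"tz":14.6,"rx":0,"ry":0,"rz":0},{"tx":3.3,"ty":0,"tz":14.6,"rx":0,"ry":0,"rz":0},{"tx":3.3,"ty":0,"tz":14.6,"rx":0,"ry":0,"rz":0},{"tx":3.3,"ty":0,"tz":14.6,"rx":0,"ry":0,"rz":0},{"tx":3.3,"ty":0,"tz":14.6,"rx":0,"ry":0,"rz":0},{"tx":2.2,"ty":0,"tz":9.8,"rx":0,"ry":0,"rz":0},{"tx":1.7,"ty":0,"tz":7.8,"rx":0,"ry":0,"rz":0},{"tx":0,"ty":0,"tz":0,"rx":0,"ry":0,"rz":0},{"tx":0,"ty":0,"tz":0,"rx":0,"ry":0,"rz":0}])

```text
time_s: 25.2
tool_pos: [0.6225, -0.2578, 0.1347]
orientation: [[0.976, -0.0, -0.219], [-0.0, -1.0, 0.0], [-0.219, -0.0, -0.976]]
wrist_force: [-0.2, 0.4, -1.3]
gripper_width: 0.0193
finger_force: 59.9
```

apply_moves(increments=[{"tx":0.4,"ty":0,"tz":2,"rx":0,"ry":0,"rz":0},{"tx":0,"ty":0,"tz":0,"rx":0,"ry":0,"rz":0},{"tx":0,"ty":0,"tz":0,"rx":0,"ry":0,"rz":0}])

```text
time_s: 25.45
tool_pos: [0.6231, -0.2581, 0.134]
orientation: [[0.976, -0.0, -0.217], [-0.0, -1.0, -0.001], [-0.217, 0.001, -0.976]]
wrist_force: [-0.3, 0.3, -0.2]
gripper_width: 0.0192
finger_force: 59.9
```

apply_moves(increments=[{"tx":0.4,"ty":0,"tz":2,"rx":0,"ry":0,"rz":0},{"tx":0,"ty":0,"tz":0,"rx":0,"ry":0,"rz":0},{"tx":0,"ty":0,"tz":0,"rx":0,"ry":0,"rz":0}])

```text
time_s: 25.7
tool_pos: [0.6225, -0.2579, 0.131]
orientation: [[0.976, -0.0, -0.218], [-0.0, -1.0, 0.0], [-0.218, 0.0, -0.976]]
wrist_force: [0.9, -0.6, -0.7]
gripper_width: 0.0187
finger_force: 59.9
```

Run:
```python
from h import *
o=bot.observe();print(o['time_s'],o['tool_pos'],o['wrist_force'])
for i in range(3):
    im=snap('side','side12'); loc('side',['stirrer_foot','stirrer_grip'])
cv2.imwrite('pics/c12.png',cv2.resize(im[60:280,260:440],None,fx=2.7,fy=2.7))
```

```text
25.7 [ 0.6225 -0.2579  0.131 ] [ 0.9194 -0.6351 -0.6992]
side stirrer_foot 0.89 [ 0.6367 -0.2585  0.013 ]
side stirrer_grip 0.77 [ 0.637  -0.2601  0.133 ]
side stirrer_grip 0.44 [ 0.6378 -0.2589  0.0147]
side stirrer_grip 0.27 [0.5114 0.24   0.0285]
side stirrer_foot 0.81 [ 0.6341 -0.2589  0.0117]
side stirrer_grip 0.75 [ 0.637  -0.2581  0.1343]
side stirrer_grip 0.31 [0.4997 0.3659 0.0251]
side stirrer_foot 0.63 [ 0.638  -0.2628  0.0117]
side stirrer_foot 0.59 [ 0.6365 -0.2595  0.0142]
side stirrer_grip 0.68 [ 0.6357 -0.2609  0.1358]
```

View pics/c12.png

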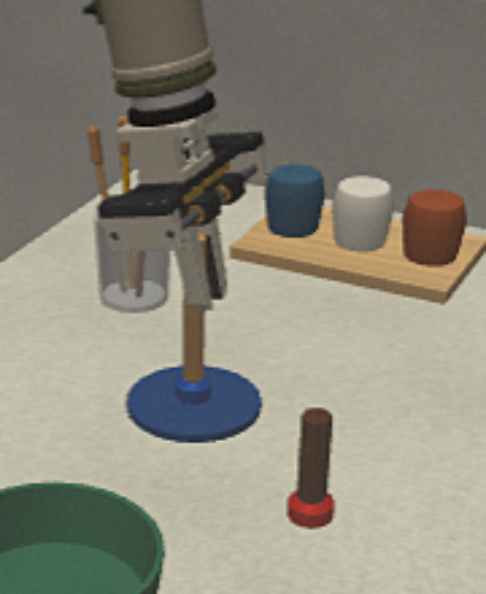

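The stirrer is upright over the bat's centre with its foot at (193,392) in the crop, 1–3 mm above the disc. I'll creep down to contact.

apply_moves(increments=[{"tx":0.2,"ty":0,"tz":1,"rx":0,"ry":0,"rz":0},{"tx":0,"ty":0,"tz":0,"rx":0,"ry":0,"rz":0},{"tx":0,"ty":0,"tz":0,"rx":0,"ry":0,"rz":0}])

```text
time_s: 26.4
tool_pos: [0.6224, -0.2578, 0.1298]
orientation: [[0.976, -0.0, -0.219], [-0.0, -1.0, 0.0], [-0.219, -0.0, -0.976]]
wrist_force: [-0.3, -0.1, -0.4]
gripper_width: 0.0188
finger_force: 59.9
```

apply_moves(increments=[{"tx":0.2,"ty":0,"tz":1,"rx":0,"ry":0,"rz":0},{"tx":0,"ty":0,"tz":0,"rx":0,"ry":0,"rz":0},{"tx":0,"ty":0,"tz":0,"rx":0,"ry":0,"rz":0}])

```text
time_s: 26.65
tool_pos: [0.6224, -0.2579, 0.1288]
orientation: [[0.976, -0.0, -0.218], [-0.0, -1.0, 0.0], [-0.218, -0.0, -0.976]]
wrist_force: [-0.5, -0.1, -0.5]
gripper_width: 0.019
finger_force: 59.9
```

apply_moves(increments=[{"tx":0.2,"ty":0,"tz":1,"rx":0,"ry":0,"rz":0},{"tx":0,"ty":0,"tz":0,"rx":0,"ry":0,"rz":0},{"tx":0,"ty":0,"tz":0,"rx":0,"ry":0,"rz":0}])

```text
time_s: 26.9
tool_pos: [0.6224, -0.2578, 0.1278]
orientation: [[0.976, -0.0, -0.218], [-0.0, -1.0, 0.0], [-0.218, -0.0, -0.976]]
wrist_force: [-0.4, 0.7, -0.4]
gripper_width: 0.019
finger_force: 59.9
```

Run:
```python
from h import *
f=[]
for i in range(8): bot.read_camera('side');o=bot.observe();f.append(o['wrist_force'])
print(o['time_s'],o['tool_pos'],np.mean(f,0)); loc('side',['stirrer_foot'])
```

```text
27.3 [ 0.6225 -0.2579  0.128 ] [ 0.0125  0.0943 -0.759 ]
side stirrer_foot 0.61 [ 0.6332 -0.2589  0.0102]
```

apply_moves(increments=[{"tx":0.2,"ty":0,"tz":1,"rx":0,"ry":0,"rz":0},{"tx":0,"ty":0,"tz":0,"rx":0,"ry":0,"rz":0},{"tx":0,"ty":0,"tz":0,"rx":0,"ry":0,"rz":0}])

```text
time_s: 27.6
tool_pos: [0.6225, -0.2579, 0.127]
orientation: [[0.976, -0.0, -0.218], [-0.0, -1.0, -0.0], [-0.218, 0.0, -0.976]]
wrist_force: [-0.1, -0.4, -0.4]
gripper_width: 0.0191
finger_force: 59.9
```

apply_moves(increments=[{"tx":0.2,"ty":0,"tz":0.8,"rx":0,"ry":0,"rz":0},{"tx":0,"ty":0,"tz":0,"rx":0,"ry":0,"rz":0},{"tx":0,"ty":0,"tz":0,"rx":0,"ry":0,"rz":0}])

```text
time_s: 27.85
tool_pos: [0.6229, -0.2581, 0.1269]
orientation: [[0.976, -0.0, -0.217], [-0.0, -1.0, -0.0], [-0.217, 0.001, -0.976]]
wrist_force: [-0.7, 0.3, 5.3]
gripper_width: 0.019
finger_force: 59.9
```

Contact shows at 5 N. I'll relax the grip first so the foot settles flat, then open.

apply_moves(increments=[{"tx":0,"ty":0,"tz":0,"rx":0,"ry":0,"rz":0},{"tx":0,"ty":0,"tz":0,"rx":0,"ry":0,"rz":0},{"tx":0,"ty":0,"tz":0,"rx":0,"ry":0,"rz":0},{"tx":0,"ty":0,"tz":0,"rx":0,"ry":0,"rz":0},{"tx":0,"ty":0,"tz":0,"rx":0,"ry":0,"rz":0},{"tx":0,"ty":0,"tz":0,"rx":0,"ry":0,"rz":0}], grip_force=3)

```text
time_s: 28.35
tool_pos: [0.6225, -0.2579, 0.1261]
orientation: [[0.976, -0.0, -0.218], [-0.0, -1.0, -0.0], [-0.218, 0.0, -0.976]]
wrist_force: [-1.0, -0.7, 5.2]
gripper_width: 0.0194
finger_force: 3.0
```

apply_moves(increments=[{"tx":0,"ty":0,"tz":0,"rx":0,"ry":0,"rz":0},{"tx":0,"ty":0,"tz":0,"rx":0,"ry":0,"rz":0},{"tx":0,"ty":0,"tz":0,"rx":0,"ry":0,"rz":0},{"tx":0,"ty":0,"tz":0,"rx":0,"ry":0,"rz":0},{"tx":0,"ty":0,"tz":0,"rx":0,"ry":0,"rz":0},{"tx":0,"ty":0,"tz":0,"rx":0,"ry":0,"rz":0},{"tx":0,"ty":0,"tz":0,"rx":0,"ry":0,"rz":0},{"tx":0,"ty":0,"tz":0,"rx":0,"ry":0,"rz":0},{"tx":0,"ty":0,"tz":0,"rx":0,"ry":0,"rz":0},{"tx":0,"ty":0,"tz":0,"rx":0,"ry":0,"rz":0}], hand=0)

```text
time_s: 29.18
tool_pos: [0.6225, -0.2579, 0.1261]
orientation: [[0.976, -0.0, -0.218], [-0.0, -1.0, 0.0], [-0.218, 0.0, -0.976]]
wrist_force: [0.1, -0.5, -0.6]
gripper_width: 0.0821
finger_force: 0.0
```

apply_moves(increments=[{"tx":0,"ty":0,"tz":0,"rx":0,"ry":0,"rz":0},{"tx":0,"ty":0,"tz":0,"rx":0,"ry":0,"rz":0},{"tx":0,"ty":0,"tz":0,"rx":0,"ry":0,"rz":0},{"tx":0,"ty":0,"tz":0,"rx":0,"ry":0,"rz":0},{"tx":0,"ty":0,"tz":0,"rx":0,"ry":0,"rz":0},{"tx":0,"ty":0,"tz":0,"rx":0,"ry":0,"rz":0}])

```text
time_s: 29.68
tool_pos: [0.6225, -0.2579, 0.1261]
orientation: [[0.976, -0.0, -0.218], [-0.0, -1.0, 0.0], [-0.218, 0.0, -0.976]]
wrist_force: [0.3, -0.1, 0.1]
gripper_width: 0.0932
finger_force: 0.0
```

Run:
```python
from h import *
print(bot.observe()['time_s'],bot.observe()['gripper_width'])
for i in range(3):
    im=snap('side','side13'); loc('side',['stirrer_foot','stirrer_grip'])
```

```text
29.6833 0.09317124915262993
side stirrer_foot 0.71 [ 0.635  -0.2572  0.0069]
side stirrer_foot 0.57 [ 0.6383 -0.2609  0.01  ]
side stirrer_foot 0.57 [ 0.6337 -0.2559  0.0092]
side stirrer_grip 0.8 [ 0.638  -0.2602  0.1309]
```

apply_moves(increments=[{"tx":0,"ty":0,"tz":-8,"rx":0,"ry":0,"rz":0},{"tx":0,"ty":0,"tz":-15,"rx":0,"ry":0,"rz":0},{"tx":0,"ty":0,"tz":-20,"rx":0,"ry":0,"rz":0},{"tx":0,"ty":0,"tz":-20,"rx":0,"ry":0,"rz":0},{"tx":0,"ty":0,"tz":-20,"rx":0,"ry":0,"rz":0},{"tx":0,"ty":0,"tz":-20,"rx":0,"ry":0,"rz":0},{"tx":0,"ty":0,"tz":-20,"rx":0,"ry":0,"rz":0},{"tx":0,"ty":0,"tz":-12,"rx":0,"ry":0,"rz":0},{"tx":0,"ty":0,"tz":0,"rx":0,"ry":0,"rz":0},{"tx":0,"ty":0,"tz":0,"rx":0,"ry":0,"rz":0}])

```text
time_s: 30.97
tool_pos: [0.6525, -0.258, 0.2589]
orientation: [[0.976, -0.0, -0.216], [-0.0, -1.0, -0.001], [-0.216, 0.001, -0.976]]
wrist_force: [-0.1, 0.3, -0.6]
gripper_width: 0.0933
finger_force: 0.0
```

Run:
```python
from h import *
print(bot.observe()['time_s'])
im=snap('side','side14'); loc('side',['stirrer_foot','stirrer_grip','tamper_grip'])
```

```text
30.9667
side stirrer_foot 0.81 [ 0.6346 -0.261   0.0109]
side stirrer_grip 0.82 [ 0.639  -0.2615  0.1311]
side tamper_grip 0.79 [ 0.4668 -0.1534  0.0686]
side tamper_grip 0.29 [ 0.6338 -0.2606  0.0138]
```

View pics/side14.png

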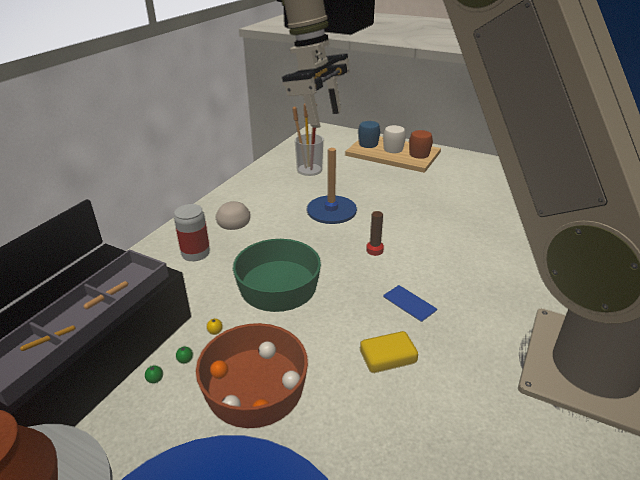

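The stirrer stands alone on the bat at (332,205). The tamper is untouched at (375,247). All five beads are in the bowl, clearly displaced: even the nearest same-colour start spot is far off for four of them.

```bash
python3 -c "
from plant import bot
print(bot.finish_job())"
```

```text
the job is handed in; nothing more can be done
None
```

I handed the job in at about 31 s: nearly three clockwise laps from the left, all five beads still in the bowl and at least four clearly moved, the stirrer standing upright on the blue disc, and the tamper untouched. The rod slipped a little in the grip, so the last two laps were narrower on the robot's side, about 30 mm radius instead of 41 mm.

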